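# Set and lock the stop of a pipe length gauge

## Task

Set the length gauge to the sample pipe: slide the loose stop carriage along its rails until the pipe lying in the channel is snug between the end plate and the carriage. Then turn the clamp knob clockwise until it is fully tight, with the carriage still snug, so that the stop is locked. Leave the pipe in the channel and the other things on the bench where they are.

Things in the scene. Friction and masses are not known exactly. Their poses are not given: they have to be found in the camera images.
- gauge: Length gauge, bolted down: aluminium base 130 x 370 x 12 mm with two dark steel rails 14 mm wide that form a 40 mm channel (floor 12 mm, rail tops 34 mm above the bench). Origin: centre of the base's underside, on the bench; y axis along the channel. At the -y end stands a dark steel end plate (90 mm wide, top 60 mm above the bench), inner face at y = -160 mm.
- carriage (a joint): Stop carriage: grey block 92 mm across the rails, 70 mm along them, top 52 mm above the bench. Value (m) along the gauge's +y axis: 0 where its face is 140 mm from the end plate (the pipe's length, so snug), positive farther away; travel -0.05 to 0.12. Its centre is at gauge y = 15 mm + value. Loose, it slides with about 2 N.
- stop_face (a point): Middle of the carriage's flat face towards the end plate and the pipe, 30 mm above the bench; axes as the gauge's.
- knob (a joint): Clamp knob, a black bar-shaped grip turning about a vertical axis at the carriage's middle. Value in rad, growing clockwise seen from above: 0 loose (bar along the gauge's x axis, across the rails), bites from about 1.6, 2.8 fully tight at its stop. Needs about 0.1 N m, stays where left. The turn is too long for one comfortable grasp: let go and take it again.
- knob_grip (a point): Middle of the knob's bar, on the turning axis, 83 mm above the bench: where to grip. Bar 70 mm long (this point's x axis), 16 mm thick (its y axis), 30 mm high (68 to 98 mm above the bench), on a stem of 14 mm diameter. The point turns with the knob and slides with the carriage.
- sample: The sample, a grey rigid plastic pipe 140 mm long and 36 mm in diameter, lying loose in the channel along its y axis between end plate and carriage, at first with gaps at both ends. Origin: its middle, on its axis, 30 mm above the bench. It slides along the channel when pushed.
- pot: Bystander: terracotta pot 100 mm in diameter, 100 mm high, beside the gauge. Origin: centre of its underside.
- caddy: Bystander: black tool box 90 x 120 x 100 mm with tools standing in it up to 135 mm, beside the gauge. Origin: centre of its underside.
- bin: Bystander: clear bin 150 x 200 x 80 mm of pipe connectors, beyond the gauge. Origin: centre of its underside.
- driver: Bystander: screwdriver with a black handle, 190 mm long, lying beyond the gauge. Origin: underside.
Not all that is in view belongs to the job. What is meant by the sample is not orange, and is the larger of those in its own colour.

How it is judged:
At the end, for the whole second after the job is handed in: The carriage is within 4 mm of where it and the end plate both touch the sample pipe; the knob is past 2.5 of its 2.8 rad; the pipe lies in the channel, within 6 mm of snug along it, 8 mm across, its middle under 36 mm high; carriage, knob and pipe are at rest (value of joint carriage between -0.004 and 0.004 m and value of joint knob above 2.5 rad and y of sample in the frame of gauge between -0.096 and -0.084 m and x of sample in the frame of gauge between -0.008 and 0.008 m and z of sample in the frame of gauge below 0.036 m and linear speed of sample below 0.02 m/s and velocity of joint carriage between -0.01 and 0.01 m/s and velocity of joint knob between -0.05 and 0.05 rad/s).
It fails at once if the pot is moved more than 30 mm or tipped (distance of pot from where it was at the start of the episode above 0.03 m or angle between pot's own z axis and vertical above 0.4 rad).
It fails at once if the tool box is moved more than 30 mm or tipped (distance of caddy from where it was at the start of the episode above 0.03 m or angle between caddy's own z axis and vertical above 0.4 rad).
It fails at once if the bin is moved more than 30 mm (distance of bin from where it was at the start of the episode above 0.03 m).
It fails at once if the screwdriver is moved more than 30 mm (distance of driver from where it was at the start of the episode above 0.03 m).
It also fails if it takes over 48 s, if anything falls off the work surface, if the arm or the gripper's body presses on something with over 40 N, if the wrist force passes 120 N, or if a joint passes its speed limit or range.

## Robot

A 6-joint arm with a two-finger parallel gripper is mounted at the origin on the work surface. World frame = base frame: x ahead of the robot, y to its left, z up, the work surface at z = 0. Lengths are in m, angles in rad, forces in N, time in s.
With the tool pointing down it reaches from about 0.35 to 0.725 m from the base axis. Payload 6 kg.
Tool frame: the origin (TCP) lies at the very end of the fingers, on their centre line; the grasp point (between the pads) lies manip.tcp_to_grasp behind it (manip.tcp_to_grasp is the distance from the TCP to the grasp point, in m); z points along the fingers, x is the direction in which the jaws open and shut, and the axes are right-handed (so a half turn about z gives the same grasp; the last joint's range is limited). The gripper opens to 85 mm and grips with 20 to 120 N. Pads are 22 mm wide; open, the fingers measure 114 mm over their backs; the gripper's body (76 mm by 85 mm) begins 54 mm behind the grasp point. The pads swing forward as they close: fully open they stand 13 mm farther back than shut.
Start: joints at [-0.84, 0.04, 0.085, 0, -1.615, -0.334], TCP at [0.232, -0.553, 0.231] pointing down, gripper open.
Joint ranges: [-2.56, 2.56], [-1.29, 2.01], [-1.08, 1.49], [-3.29, 1.98], [-2.81, -0.18], [-2.99, 2.99]. Speed limits (rad/s): [2.57, 2.57, 3.01, 3.14, 3.14, 3.14].

## Interface

Orientations are given as a 3x3 rotation matrix whose columns are the frame's x, y, z axes.
In Python, from station import manip, cams gives the robot as it stands.
- The arm moves only by the shell command python3 -m jog 'ROWS' [FORCE]. ROWS is JSON, a list of rows, each an object of numbers: "claw": the opening, from 0 (shut) to 1 (fully open); "x", "y", "z": the shift along the tool's x, y, z in cm; "roll": the turn about the tool's z in rad. A call has 1 to 8 rows; each row shifts and turns the commanded pose from where the row before left it, along the tool's axes as they then stand; what a row does not reach is not made up. A row lasts 1/8 s, in which the tool goes at most 62.5 mm and 10.7 degrees, less where a joint would pass 70% of its speed; a pose out of reach is approached as far as the arm can. A call is refused whole if a number of a shift passes 6.25 or a number of a turn 0.188, either way. A call with a gripper value outside its range is refused whole. The fingers move at their own pace and stop on an object; FORCE is the grip in N (left out, the last holds). Time passes only in rows, so rows that do not move let the fingers close. It gives the time, the measured TCP pose, the force and the opening at its end, in the units of the state.
- manip.get_obs(): the state, without advancing time (a new reading comes with each control period).
- cams.capture(name): name is "scene" or "top" or "wrist"; returns the picture (400x640x3 uint8, blue, green, red); there is no depth.
- cams.calibration(name): a dict with "fx", "fy", "cx", "cy" (pixels), "camera_from_world" (4x4, takes a point from world to camera coordinates). Camera axes: x right, y up, looking along -z (the intrinsics and any distortion apply to the point x, -y, -z); pixel columns grow to the right and rows downward; lengths in m; the calibration is good to about 2 mm. The wrist camera is an equidistant fisheye: a pixel r from the principal point sees the ray r / f radians off the axis. A picture is of the moment at which its call begins: read the wrist's pose just before it. calibration takes no time and is no camera call; for the wrist camera it gives the pose at the moment of the call.
- manip.job_done(): hands the job in, once; it reports no verdict.
The state is a dict: "t": time; "q": joint angles; "qd": joint speeds; "joint_efforts": joint torques, N m; "tcp_pos": TCP position; "eef_rot": TCP orientation; "ft_force": force on the tool from outside, world axes, zero at the start; "torque": the same for the moment, N m; "finger_gap": opening from 0.0 (shut) to 1.0 (fully open).
Only numpy, scipy, OpenCV 4.12 (cv2) and the standard library are available. Lean on these libraries where they do the work, as an engineer would, in place of code of your own. Each camera call takes 0.05 s, during which the arm holds its last target. There are 200 camera calls.

## Working session

There is one attempt and no reset: what is moved stays moved. The work goes in short steps, Python scripts to look and compute and a shell command to move; the robot and the scene stay as the last step left them, time stands still between calls to the robot, and variables do not carry over. Pictures are saved under pics/ and viewed, about 8 in all and at most 12, crops included, and the job is handed in when it is done.

```bash
mkdir -p pics; ls; python3 - <<'E'
from station import manip, cams
import cv2,numpy as np
o=manip.get_obs(); print(o['t'],o['tcp_pos'],o['eef_rot'],manip.tcp_to_grasp)
for n in('scene','top'):
    cv2.imwrite(f'pics/{n}0.png',cams.capture(n)); c=cams.calibration(n); print(n,{k:np.round(v,3).tolist() for k,v in c.items()})
E
```

```text
pics
0.0 [ 0.2318217  -0.5530447   0.23025216] [[-3.86461431e-01  9.22305210e-01 -8.13731585e-04]
 [ 9.22303812e-01  3.86462266e-01  1.61100640e-03]
 [ 1.80031615e-03 -1.27915907e-04 -9.99998371e-01]] 0.0187
scene {'fx': 490.496, 'fy': 490.496, 'cx': 308.184, 'cy': 204.539, 'camera_from_world': [[0.388, 0.922, 0.012, -0.208], [-0.492, 0.195, 0.848, 0.204], [0.78, -0.335, 0.529, -1.911], [0.0, 0.0, 0.0, 1.0]]}
top {'fx': 442.79, 'fy': 442.79, 'cx': 322.939, 'cy': 196.088, 'camera_from_world': [[-0.017, -1.0, -0.022, -0.007], [0.995, -0.019, 0.102, -0.589], [-0.103, -0.02, 0.995, -1.163], [0.0, 0.0, 0.0, 1.0]]}
```

View pics/top0.png

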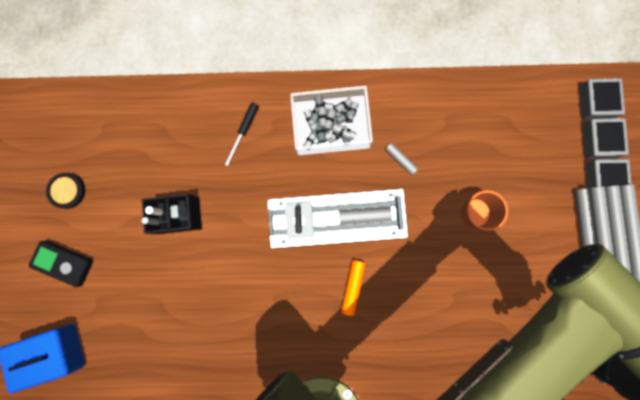

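View pics/scene0.png

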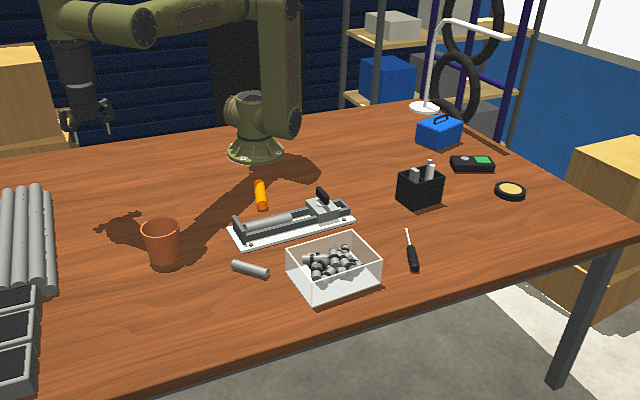

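Candidates: the orange pipe (353,287) in top is excluded by colour. The small grey pipe (401,158) is the shorter grey one. The grey pipe in the channel (367,216) is the larger grey one, lies in the channel, and is the sample. Next I'll confirm that in a crop and measure the gauge.

```bash
cat > h.py <<'E'
import numpy as np,cv2
from station import manip,cams
def ray(c,uv,z):
    T=np.array(c['camera_from_world']);R=T[:3,:3];o=-R.T@T[:3,3]
    d=R.T@np.array([(uv[0]-c['cx'])/c['fx'],-(uv[1]-c['cy'])/c['fy'],-1]);return o+d*(z-o[2])/d[2]
def rayw(c,uv,z):
    T=np.array(c['camera_from_world']);R=T[:3,:3];o=-R.T@T[:3,3]
    p=np.array([uv[0]-c['cx'],uv[1]-c['cy']]);r=np.hypot(*p);th=r/c['fx'];p=p/max(r,1e-9)*np.sin(th)
    d=R.T@np.array([p[0],-p[1],-np.cos(th)]);return o+d*(z-o[2])/d[2]
E
python3 - <<'E'
from h import *
im=cv2.imread('pics/top0.png');c=cams.calibration('top')
hsv=cv2.cvtColor(im,cv2.COLOR_BGR2HSV)
m=((hsv[...,1]<60)).astype(np.uint8); m[:180]=0;m[255:]=0;m[:,:255]=0;m[:,415:]=0
m=cv2.morphologyEx(m,cv2.MORPH_OPEN,np.ones((3,3)))
cs,_=cv2.findContours(m,0,2);k=max(cs,key=cv2.contourArea)
r=cv2.minAreaRect(k);b=cv2.boxPoints(r);print(r)
P=np.array([ray(c,p,.012)[:2] for p in b]);print(P.round(4),P.mean(0),[np.linalg.norm(P[i]-P[i-1]).round(3) for i in range(4)])
cv2.imwrite('pics/crop0.png',cv2.resize(im[140:260,255:420],None,fx=4.8,fy=4.8,interpolation=cv2.INTER_CUBIC))
kk=(hsv[190:250,280:320,2]<70);ys,xs=np.nonzero(kk);print('knob px',xs.mean()+280,ys.mean()+190,len(xs),ray(c,(xs.mean()+280,ys.mean()+190),.098))
E
```

```text
((337.076416015625, 217.99411010742188), (49.85272979736328, 138.0537109375), 85.60128784179688)
[[ 0.5871  0.1378]
 [ 0.609  -0.2393]
 [ 0.4737 -0.2448]
 [ 0.4515  0.1279]] [ 0.5303376  -0.05458569] [np.float64(0.136), np.float64(0.378), np.float64(0.135), np.float64(0.373)]
knob px 297.5 207.5 4 [0.55386139 0.04572654 0.098     ]
```

View pics/crop0.png

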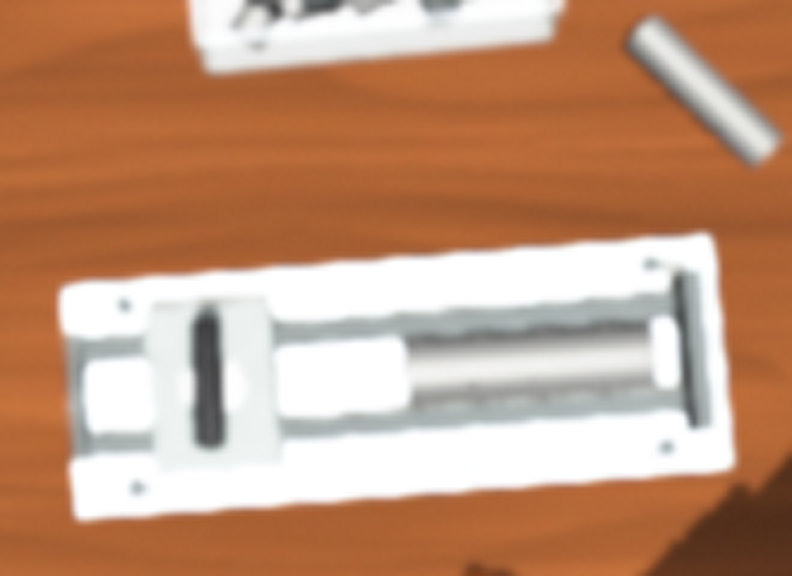

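The crop confirms the sample: the large grey pipe lies in the channel, with its left end at crop x≈410 and right end x≈650, and the end plate at x≈690. The knob bar centre is at crop (208,379), top picture (298.3,219).

```bash
cat >> h.py <<'E'
def shift(target,tx=None):
    """cm shifts in tool axes to bring TCP to target; roll to bring tool x to direction tx (half-turn options)"""
    o=manip.get_obs();R=np.array(o['eef_rot']);print('t',o['t'],'tcp',np.round(o['tcp_pos'],4),'F',np.round(o['ft_force'],1),'gap',round(o['finger_gap'],3),'q',np.round(o['q'],3))
    print('shift cm',(R.T@(np.array(target)-o['tcp_pos'])*100).round(2))
    if tx is not None:
        a=R.T@np.array([*tx,0]);r=np.arctan2(a[1],a[0]);print('roll',(r+np.pi/2)%np.pi-np.pi/2)
E
python3 - <<'E'
from h import *
c=cams.calibration('top');s=4.8
f=lambda u,v,z:ray(c,(255+(u+.5)/s-.5,140+(v+.5)/s-.5),z)
print('knob',f(208,379,.098)); print('carriage face',f(276,382,.052)); print('plate inner',f(687,345,.06),f(680,272,.06))
k=f(208,379,.098);print('pipe ends',f(408,372,.04),f(650,352,.04))
shift([k[0],k[1],.2],[-.058,.998])
E
```

```text
knob [0.52576644 0.04492505 0.098     ]
carriage face [0.52589452 0.01117439 0.052     ]
plate inner [ 0.54157532 -0.21296708  0.06      ] [ 0.58150631 -0.21052105  0.06      ]
pipe ends [ 0.53073155 -0.06149014  0.04      ] [ 0.53937609 -0.19540597  0.04      ]
t 0.1 tcp [ 0.2318 -0.5531  0.2304] F [-0.7  0.4 -0.1] gap 0.993 q [-0.84   0.041  0.084 -0.    -1.616 -0.334]
shift cm [43.79 50.22  3.1 ]
roll 0.3387458701721857
```

```bash
python3 -m jog '[{"x":2.74,"y":3.14},{"x":2.74,"y":3.14},{"x":2.74,"y":3.14},{"x":2.74,"y":3.14},{"x":2.74,"y":3.14},{"x":2.74,"y":3.14},{"x":2.74,"y":3.14},{"x":2.74,"y":3.14}]'
python3 -m jog '[{"x":2.74,"y":3.14},{"x":2.74,"y":3.14},{"x":2.74,"y":3.14},{"x":2.74,"y":3.14},{"x":2.74,"y":3.14},{"x":2.74,"y":3.14},{"x":2.74,"y":3.14},{"x":2.74,"y":3.14}]'
python3 -m jog '[{"roll":0.17,"z":1.5},{"roll":0.17,"z":1.5},{},{}]'
python3 - <<'E'
from h import *
c=cams.calibration('wrist');cv2.imwrite('pics/w1.png',cams.capture('wrist'));np.save('w1.npy',c,allow_pickle=True)
print(c)
shift([.526,.045,.18],[-.058,.998])
E
```

```text
{'fx': 309.70691628693146, 'fy': 309.70691628693146, 'cx': 321.702105725934, 'cy': 195.12306077178837, 'camera_from_world': array([[-0.3874533 ,  0.9218872 ,  0.00198051,  0.59797851],
       [-0.89074168, -0.37380793, -0.25854766,  0.03464984],
       [-0.23761145, -0.10193927,  0.96599647, -0.37858016],
       [ 0.        ,  0.        ,  0.        ,  1.        ]])}
t 0.15 tcp [ 0.2319 -0.5531  0.2305] F [-0.4 -0.1 -0.2] gap 1.002 q [-0.84   0.041  0.084 -0.    -1.615 -0.334]
shift cm [43.79 50.25  5.1 ]
roll 0.33875164223661214invalid input at $[0]: expected keys claw, x, y, z, roll
invalid input at $[0]: expected keys claw, x, y, z, roll
invalid input at $[0]: expected keys claw, x, y, z, roll
```

View pics/w1.png

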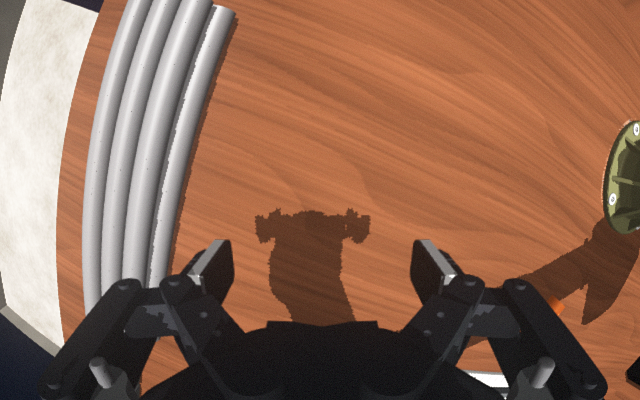

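The rows were refused because every key has to be given, so the arm hasn't moved and the wrist view shows only bare bench, with the fingers at about (225,245) and (420,245). I'll repeat the move with full rows.

```bash
A='x'; 
python3 -m jog '[{"claw":1,"x":2.74,"y":3.14,"z":0,"roll":0},{"claw":1,"x":2.74,"y":3.14,"z":0,"roll":0},{"claw":1,"x":2.74,"y":3.14,"z":0,"roll":0},{"claw":1,"x":2.74,"y":3.14,"z":0,"roll":0},{"claw":1,"x":2.74,"y":3.14,"z":0,"roll":0},{"claw":1,"x":2.74,"y":3.14,"z":0,"roll":0},{"claw":1,"x":2.74,"y":3.14,"z":0,"roll":0},{"claw":1,"x":2.74,"y":3.14,"z":0,"roll":0}]' &&
python3 -m jog '[{"claw":1,"x":2.74,"y":3.14,"z":0,"roll":0},{"claw":1,"x":2.74,"y":3.14,"z":0,"roll":0},{"claw":1,"x":2.74,"y":3.14,"z":0,"roll":0},{"claw":1,"x":2.74,"y":3.14,"z":0,"roll":0},{"claw":1,"x":2.74,"y":3.14,"z":0,"roll":0},{"claw":1,"x":2.74,"y":3.14,"z":0,"roll":0},{"claw":1,"x":2.74,"y":3.14,"z":0,"roll":0},{"claw":1,"x":2.74,"y":3.14,"z":0,"roll":0}]' &&
python3 -m jog '[{"claw":1,"x":0,"y":0,"z":1.5,"roll":0.17},{"claw":1,"x":0,"y":0,"z":1.5,"roll":0.17},{"claw":1,"x":0,"y":0,"z":0,"roll":0},{"claw":1,"x":0,"y":0,"z":0,"roll":0}]'
python3 - <<'E'
from h import *
c=cams.calibration('wrist');cv2.imwrite('pics/w2.png',cams.capture('wrist'));np.save('w2.npy',c,allow_pickle=True)
shift([.526,.045,.18],[-.058,.998])
E
```

```text
t: 1.15
tcp_pos: [0.3792, -0.2528, 0.2311]
eef_rot: [[-0.387, 0.922, 0.0], [0.922, 0.387, 0.0], [0.0, 0.0, -1.0]]
ft_force: [0.1, 0.5, 0.3]
finger_gap: 1.002
t: 2.15
tcp_pos: [0.5262, 0.0465, 0.2311]
eef_rot: [[-0.387, 0.922, -0.0], [0.922, 0.387, 0.0], [0.0, -0.0, -1.0]]
ft_force: [0.2, 0.5, 0.7]
finger_gap: 0.999
t: 2.65
tcp_pos: [0.526, 0.045, 0.202]
eef_rot: [[-0.06, 0.998, 0.001], [0.998, 0.06, 0.0], [-0.0, 0.001, -1.0]]
ft_force: [-0.2, -0.0, -0.0]
finger_gap: 0.999
t 2.7 tcp [0.5261 0.045  0.2022] F [-0.2 -0.6 -0.2] gap 0.999 q [ 0.467 -0.155 -0.155  0.    -1.57  -1.978]
shift cm [-0.   -0.01  2.22]
roll 0.0011770985085606256
```

View pics/w2.png

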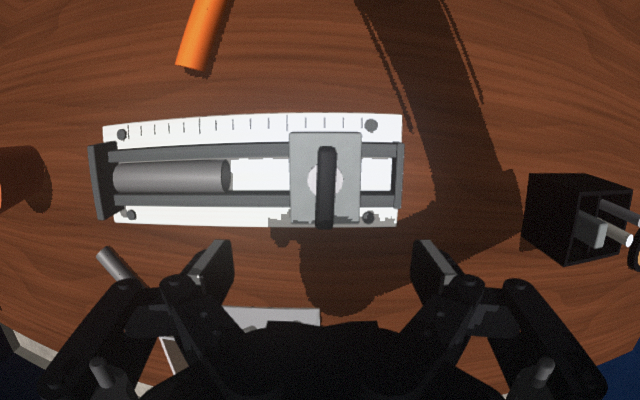

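The wrist view shows the knob bar at about (326,187), the pipe from x 113 to 230 and the end plate at x≈100. The fingers straddle the bar's line. Clockwise uses up q6 (−1.98 now, limit −2.99), so I'll make a half turn the other way first. The whole clamp turn may then fit in one grasp.

```bash
python3 - <<'E'
from h import *
c=np.load('w2.npy',allow_pickle=True).item();im=cv2.imread('pics/w2.png')
g=cv2.cvtColor(im,cv2.COLOR_BGR2GRAY)[140:235,300:350];m=(g<50).astype(np.uint8)
n,l,s,ce=cv2.connectedComponentsWithStats(m);i=1+np.argmax(s[1:,4]);print(s[i]+[300,140,0,0,0],ce[i]+[300,140],rayw(c,ce[i]+[300,140],.095))
for uv in((326,148),(326,227)):print(rayw(c,uv,.098))
for uv in((319,180),(334,180)):print(rayw(c,uv,.098))
print('plate',[rayw(c,p,.06) for p in((104,145),(113,215))],'carr face',rayw(c,(290,175),.052))
E
python3 -m jog '[{"claw":1,"x":0,"y":0,"z":0,"roll":-0.185},{"claw":1,"x":0,"y":0,"z":0,"roll":-0.185},{"claw":1,"x":0,"y":0,"z":0,"roll":-0.185},{"claw":1,"x":0,"y":0,"z":0,"roll":-0.185},{"claw":1,"x":0,"y":0,"z":0,"roll":-0.185},{"claw":1,"x":0,"y":0,"z":0,"roll":-0.185},{"claw":1,"x":0,"y":0,"z":0,"roll":-0.185},{"claw":1,"x":0,"y":0,"z":0,"roll":-0.185}]' &&
python3 -m jog '[{"claw":1,"x":0,"y":0,"z":0,"roll":-0.185},{"claw":1,"x":0,"y":0,"z":0,"roll":-0.185},{"claw":1,"x":0,"y":0,"z":0,"roll":-0.185},{"claw":1,"x":0,"y":0,"z":0,"roll":-0.185},{"claw":1,"x":0,"y":0,"z":0,"roll":-0.185},{"claw":1,"x":0,"y":0,"z":0,"roll":-0.185},{"claw":1,"x":0,"y":0,"z":0,"roll":-0.185},{"claw":1,"x":0,"y":0,"z":0,"roll":-0.185}]' &&
python3 -m jog '[{"claw":1,"x":0,"y":0,"z":0,"roll":-0.18},{"claw":1,"x":0,"y":0,"z":0,"roll":0}]'
python3 - <<'E'
from h import *
shift([.526,.045,.068],[-.058,.998])
E
```

```text
[300 199  50  36 474] [326.36075949 225.40295359] [0.55528028 0.05252433 0.095     ]
[0.48862319 0.04787753 0.098     ]
[0.55562868 0.05219579 0.098     ]
[0.51514967 0.04384559 0.098     ]
[0.5143979  0.05606543 0.098     ]
plate [array([ 0.4954229 , -0.19575603,  0.06      ]), array([ 0.57633862, -0.19163854,  0.06      ])] carr face [0.52183668 0.01574026 0.052     ]
t: 3.7
tcp_pos: [0.5261, 0.0451, 0.2022]
eef_rot: [[-1.0, 0.026, 0.001], [0.026, 1.0, 0.001], [-0.001, 0.001, -1.0]]
ft_force: [-1.4, -0.1, -0.2]
finger_gap: 1.001
t: 4.7
tcp_pos: [0.5261, 0.045, 0.2022]
eef_rot: [[-0.117, -0.993, 0.001], [-0.993, 0.117, 0.0], [-0.001, -0.001, -1.0]]
ft_force: [0.1, 0.1, -0.6]
finger_gap: 0.997
t: 4.95
tcp_pos: [0.5261, 0.0451, 0.2021]
eef_rot: [[0.055, -0.998, 0.001], [-0.998, -0.055, 0.0], [-0.0, -0.001, -1.0]]
ft_force: [-0.9, 0.3, -1.0]
finger_gap: 1.005
t 4.95 tcp [0.5261 0.0451 0.2021] F [-0.9  0.3 -1. ] gap 1.005 q [ 0.467 -0.155 -0.155  0.    -1.569  1.159]
shift cm [1.000e-02 2.000e-02 1.341e+01]
roll -0.003191646091519118
```

```bash

python3 -m jog '[{"claw":1,"x":-0.3,"y":0.2,"z":4,"roll":0},{"claw":1,"x":0,"y":0,"z":4,"roll":0},{"claw":1,"x":0,"y":0,"z":3,"roll":0},{"claw":1,"x":0,"y":0,"z":2.5,"roll":0},{"claw":1,"x":0,"y":0,"z":0,"roll":0}]' &&
python3 -m jog '[{"claw":0,"x":0,"y":0,"z":0,"roll":0},{"claw":0,"x":0,"y":0,"z":0,"roll":0},{"claw":0,"x":0,"y":0,"z":0,"roll":0},{"claw":0,"x":0,"y":0,"z":0,"roll":0},{"claw":0,"x":0,"y":0,"z":0,"roll":0},{"claw":0,"x":0,"y":0,"z":0,"roll":0}]' 50
python3 - <<'E'
from h import *
shift([.526,.045,.068],[-.058,.998])
E
```

```text
t: 5.58
tcp_pos: [0.5225, 0.0476, 0.0647]
eef_rot: [[0.053, -0.999, -0.003], [-0.999, -0.053, -0.001], [0.001, 0.003, -1.0]]
ft_force: [-0.4, -0.1, 0.0]
finger_gap: 1.001
t: 6.32
tcp_pos: [0.5239, 0.0481, 0.0669]
eef_rot: [[0.055, -0.998, 0.001], [-0.998, -0.055, 0.0], [-0.0, -0.001, -1.0]]
ft_force: [-3.4, 0.1, 4.4]
finger_gap: 0.182
t 6.325 tcp [0.5239 0.0481 0.0669] F [-3.4  0.1  4.4] gap 0.182 q [ 0.474 -0.116 -0.368  0.    -1.318  1.152]
shift cm [ 0.32 -0.19 -0.1 ]
roll -0.0027619899556938776
```

```bash

python3 -m jog '[{"claw":0,"x":1,"y":0,"z":0,"roll":0},{"claw":0,"x":1,"y":0,"z":0,"roll":0},{"claw":0,"x":1,"y":0,"z":0,"roll":0},{"claw":0,"x":1,"y":0,"z":0,"roll":0},{"claw":0,"x":0.8,"y":0,"z":0,"roll":0},{"claw":0,"x":0.7,"y":0,"z":0,"roll":0},{"claw":0,"x":0.5,"y":0,"z":0,"roll":0},{"claw":0,"x":0,"y":0,"z":0,"roll":0}]' 
python3 - <<'E'
from h import *
shift([.526,.045,.068],[-.058,.998])
cv2.imwrite('pics/top1.png',cv2.resize(cams.capture('top')[170:260,255:420],None,fx=4.8,fy=4.8,interpolation=cv2.INTER_CUBIC))
cv2.imwrite('pics/w3.png',cams.capture('wrist'))
E
```

```text
t: 7.32
tcp_pos: [0.5274, -0.0124, 0.0669]
eef_rot: [[0.055, -0.998, 0.001], [-0.998, -0.055, -0.001], [0.001, -0.001, -1.0]]
ft_force: [0.6, -1.8, 5.5]
finger_gap: 0.177
t 7.325 tcp [ 0.5274 -0.0124  0.0669] F [ 0.6 -1.8  5.5] gap 0.177 q [ 3.590e-01 -1.120e-01 -3.650e-01  1.000e-03 -1.317e+00  1.267e+00]
shift cm [-5.74 -0.17 -0.11]
roll -0.003227521283215573
```

View pics/w3.png

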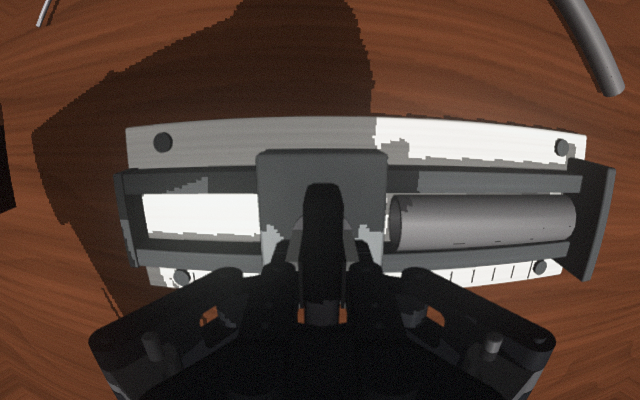

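The carriage (right edge x≈387) is now close to the pipe (x 390–575), and the pipe is near the end plate at x≈580. From here I'll creep and watch the force.

```bash

python3 -m jog '[{"claw":0,"x":0.3,"y":0,"z":0,"roll":0},{"claw":0,"x":0.3,"y":0,"z":0,"roll":0},{"claw":0,"x":0.2,"y":0,"z":0,"roll":0},{"claw":0,"x":0,"y":0,"z":0,"roll":0}]' 
python3 -m jog '[{"claw":0,"x":0.2,"y":0,"z":0,"roll":0},{"claw":0,"x":0.2,"y":0,"z":0,"roll":0},{"claw":0,"x":0,"y":0,"z":0,"roll":0}]' 
python3 -m jog '[{"claw":0,"x":0.2,"y":0,"z":0,"roll":0},{"claw":0,"x":0,"y":0,"z":0,"roll":0}]'
```

```text
t: 7.92
tcp_pos: [0.5279, -0.0198, 0.0669]
eef_rot: [[0.055, -0.998, 0.001], [-0.998, -0.055, 0.0], [0.0, -0.001, -1.0]]
ft_force: [-0.6, 0.8, 4.8]
finger_gap: 0.18
t: 8.3
tcp_pos: [0.5281, -0.0236, 0.0669]
eef_rot: [[0.055, -0.998, 0.001], [-0.998, -0.055, 0.0], [-0.0, -0.001, -1.0]]
ft_force: [0.0, 1.2, 6.2]
finger_gap: 0.179
t: 8.55
tcp_pos: [0.5282, -0.0255, 0.0669]
eef_rot: [[0.055, -0.998, 0.001], [-0.998, -0.055, 0.0], [-0.0, -0.001, -1.0]]
ft_force: [-1.8, 0.9, 6.0]
finger_gap: 0.179
```

```bash

python3 -m jog '[{"claw":0,"x":0.2,"y":0,"z":0,"roll":0},{"claw":0,"x":0.2,"y":0,"z":0,"roll":0},{"claw":0,"x":0,"y":0,"z":0,"roll":0}]' 
python3 -m jog '[{"claw":0,"x":0.2,"y":0,"z":0,"roll":0},{"claw":0,"x":0,"y":0,"z":0,"roll":0}]' 
python3 -m jog '[{"claw":0,"x":0.2,"y":0,"z":0,"roll":0},{"claw":0,"x":0,"y":0,"z":0,"roll":0}]'
```

```text
t: 8.93
tcp_pos: [0.5285, -0.0296, 0.0669]
eef_rot: [[0.055, -0.998, 0.001], [-0.998, -0.055, 0.0], [-0.0, -0.001, -1.0]]
ft_force: [-0.6, 0.7, 5.8]
finger_gap: 0.181
t: 9.18
tcp_pos: [0.5286, -0.0315, 0.067]
eef_rot: [[0.055, -0.998, 0.001], [-0.998, -0.055, 0.0], [-0.0, -0.001, -1.0]]
ft_force: [-0.7, 2.2, 5.7]
finger_gap: 0.179
t: 9.43
tcp_pos: [0.5287, -0.0336, 0.0669]
eef_rot: [[0.055, -0.998, 0.001], [-0.998, -0.055, 0.0], [-0.0, -0.001, -1.0]]
ft_force: [-0.7, 1.1, 5.8]
finger_gap: 0.18
```

```bash

python3 -m jog '[{"claw":0,"x":0.2,"y":0,"z":0,"roll":0},{"claw":0,"x":0,"y":0,"z":0,"roll":0}]' 
python3 -m jog '[{"claw":0,"x":0.2,"y":0,"z":0,"roll":0},{"claw":0,"x":0,"y":0,"z":0,"roll":0}]'
python3 - <<'E'
from h import *
im=cams.capture('wrist')
cv2.imwrite('pics/w4.png',cv2.resize(im[130:300,230:630],None,fx=2,fy=2,interpolation=cv2.INTER_CUBIC))
E
```

```text
t: 9.68
tcp_pos: [0.5288, -0.0355, 0.067]
eef_rot: [[0.055, -0.998, 0.001], [-0.998, -0.055, 0.0], [-0.0, -0.001, -1.0]]
ft_force: [0.2, 0.8, 6.4]
finger_gap: 0.184
t: 9.93
tcp_pos: [0.5289, -0.0375, 0.0669]
eef_rot: [[0.055, -0.998, 0.001], [-0.998, -0.055, 0.0], [-0.0, -0.001, -1.0]]
ft_force: [-0.7, 0.7, 6.6]
finger_gap: 0.178
```

View pics/w4.png

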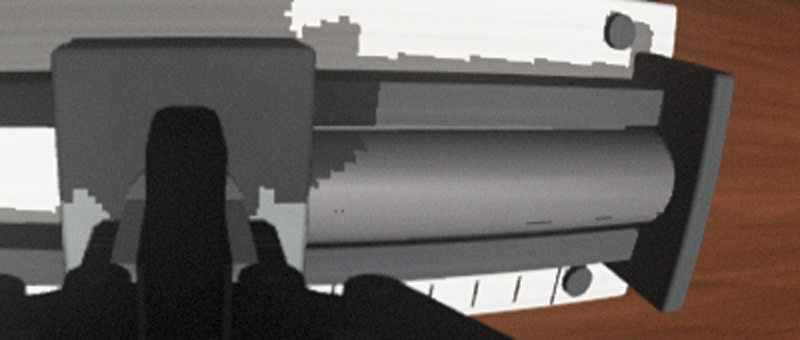

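The pipe now touches the carriage (left end at crop x≈310) and its far end (x≈672) is almost at the plate. I'll go on in 1 mm steps.

```bash

for i in 1; do python3 -m jog '[{"claw":0,"x":0.15,"y":0,"z":0,"roll":0},{"claw":0,"x":0,"y":0,"z":0,"roll":0}]' | grep -E 'tcp|force'
python3 -m jog '[{"claw":0,"x":0.1,"y":0,"z":0,"roll":0},{"claw":0,"x":0,"y":0,"z":0,"roll":0}]'| grep -E 'tcp|force'
python3 -m jog '[{"claw":0,"x":0.1,"y":0,"z":0,"roll":0},{"claw":0,"x":0,"y":0,"z":0,"roll":0}]'| grep -E 'tcp|force'
done
```

```text
tcp_pos: [0.5289, -0.0377, 0.0669]
ft_force: [-1.8, 7.0, 7.8]
tcp_pos: [0.529, -0.0379, 0.0669]
ft_force: [-3.5, 9.4, 7.5]
tcp_pos: [0.529, -0.0379, 0.0669]
ft_force: [-4.4, 13.9, 8.9]
```

The position stalls at y = −0.0379 while the force climbs from about 1 to 14 N, so it is snug. I'll ease off a little and turn clockwise.

```bash

python3 -m jog '[{"claw":0,"x":-0.1,"y":0,"z":0,"roll":0},{"claw":0,"x":0,"y":0,"z":0,"roll":0.16},{"claw":0,"x":0,"y":0,"z":0,"roll":0.16},{"claw":0,"x":0,"y":0,"z":0,"roll":0.16},{"claw":0,"x":0,"y":0,"z":0,"roll":0.16},{"claw":0,"x":0,"y":0,"z":0,"roll":0.16},{"claw":0,"x":0,"y":0,"z":0,"roll":0.16},{"claw":0,"x":0,"y":0,"z":0,"roll":0}]' 
python3 - <<'E'
from h import *
shift([.529,-.0379,.0669]);print(manip.get_obs()['torque'])
E
```

```text
t: 11.72
tcp_pos: [0.5288, -0.0382, 0.0669]
eef_rot: [[-0.787, -0.617, 0.001], [-0.617, 0.787, 0.003], [-0.003, 0.002, -1.0]]
ft_force: [-3.8, 8.8, 8.8]
finger_gap: 0.18
t 11.725 tcp [ 0.5288 -0.0382  0.0669] F [-3.8  8.8  8.8] gap 0.18 q [ 0.306 -0.104 -0.356 -0.003 -1.317  0.36 ]
shift cm [-0.03  0.01  0.  ]
[ 2.9517167   1.43896047 -0.03138234]
```

```bash

python3 -m jog '[{"claw":0,"x":0,"y":0,"z":0,"roll":0.16},{"claw":0,"x":0,"y":0,"z":0,"roll":0.16},{"claw":0,"x":0,"y":0,"z":0,"roll":0.16},{"claw":0,"x":0,"y":0,"z":0,"roll":0.16},{"claw":0,"x":0,"y":0,"z":0,"roll":0.16},{"claw":0,"x":0,"y":0,"z":0,"roll":0.16},{"claw":0,"x":0,"y":0,"z":0,"roll":0.16},{"claw":0,"x":0,"y":0,"z":0,"roll":0}]' &&
python3 -m jog '[{"claw":0,"x":0,"y":0,"z":0,"roll":0.12},{"claw":0,"x":0,"y":0,"z":0,"roll":0.12},{"claw":0,"x":0,"y":0,"z":0,"roll":0.12},{"claw":0,"x":0,"y":0,"z":0,"roll":0.12},{"claw":0,"x":0,"y":0,"z":0,"roll":0.12},{"claw":0,"x":0,"y":0,"z":0,"roll":0}]' 
python3 - <<'E'
from h import *
shift([.529,-.0379,.0669],[-.058,.998]);print(manip.get_obs()['torque'])
E
```

```text
t: 12.72
tcp_pos: [0.5284, -0.0384, 0.0669]
eef_rot: [[-0.898, 0.439, -0.0], [0.439, 0.898, 0.003], [0.001, 0.003, -1.0]]
ft_force: [-6.3, 9.1, 10.0]
finger_gap: 0.184
t: 13.48
tcp_pos: [0.5281, -0.0382, 0.0669]
eef_rot: [[-0.494, 0.869, -0.001], [0.869, 0.494, 0.003], [0.003, 0.001, -1.0]]
ft_force: [-8.4, 10.4, 11.3]
finger_gap: 0.18
t 13.475 tcp [ 0.5281 -0.0382  0.0669] F [-8.4 10.4 11.3] gap 0.18 q [ 0.306 -0.105 -0.356 -0.003 -1.319 -1.359]
shift cm [-0.02  0.09  0.  ]
roll 0.4587311362926254
[ 3.32807534  2.61380535 -0.00637701]
```

```bash

python3 -m jog '[{"claw":0,"x":0,"y":0,"z":0,"roll":0.08},{"claw":0,"x":0,"y":0,"z":0,"roll":0.06},{"claw":0,"x":0,"y":0,"z":0,"roll":0.04},{"claw":0,"x":0,"y":0,"z":0,"roll":0}]' 
python3 - <<'E'
from h import *
shift([.529,-.0379,.0669],[-.058,.998]);print(manip.get_obs()['torque'])
E
```

```text
t: 13.98
tcp_pos: [0.5279, -0.0382, 0.067]
eef_rot: [[-0.335, 0.942, -0.001], [0.942, 0.335, 0.002], [0.003, -0.001, -1.0]]
ft_force: [-9.8, 9.7, 11.9]
finger_gap: 0.179
t 13.975 tcp [ 0.5279 -0.0382  0.067 ] F [-9.8  9.7 11.9] gap 0.179 q [ 0.306 -0.105 -0.357 -0.003 -1.32  -1.535]
shift cm [-0.01  0.12  0.01]
roll 0.2834960529978088
[3.16456853 3.08665154 1.913946  ]
```

Torque about the vertical jumped from about 0 to 1.9 N m at a turn of ≈2.86 rad, so the knob is at its stop. Now release, lift and check.

```bash

python3 -m jog '[{"claw":0,"x":0,"y":0,"z":0,"roll":-0.05},{"claw":1,"x":0,"y":0,"z":0,"roll":0},{"claw":1,"x":0,"y":0,"z":0,"roll":0},{"claw":1,"x":0,"y":0,"z":0,"roll":0},{"claw":1,"x":0,"y":0,"z":0,"roll":0},{"claw":1,"x":0,"y":0,"z":0,"roll":0},{"claw":1,"x":0,"y":0,"z":0,"roll":0}]' &&
python3 -m jog '[{"claw":1,"x":0,"y":0,"z":-2,"roll":0},{"claw":1,"x":0,"y":0,"z":-4,"roll":0},{"claw":1,"x":0,"y":0,"z":-4,"roll":0},{"claw":1,"x":0,"y":0,"z":-4,"roll":0},{"claw":1,"x":0,"y":0,"z":0,"roll":0},{"claw":1,"x":0,"y":0,"z":0,"roll":0}]' 
python3 - <<'E'
from h import *
im=cams.capture('wrist');c=cams.calibration('wrist');np.save('w5.npy',c,allow_pickle=True);cv2.imwrite('pics/w5.png',im)
cv2.imwrite('pics/w5z.png',cv2.resize(im[60:300,120:520],None,fx=2,fy=2,interpolation=cv2.INTER_CUBIC))
E
```

```text
t: 14.85
tcp_pos: [0.5285, -0.0404, 0.0663]
eef_rot: [[-0.377, 0.926, -0.0], [0.926, 0.377, 0.0], [0.0, -0.0, -1.0]]
ft_force: [0.6, 0.4, 0.1]
finger_gap: 1.006
t: 15.6
tcp_pos: [0.5284, -0.0402, 0.2057]
eef_rot: [[-0.377, 0.926, -0.001], [0.926, 0.377, 0.001], [0.001, -0.0, -1.0]]
ft_force: [0.1, 0.3, -0.3]
finger_gap: 0.999
```

View pics/w5z.png

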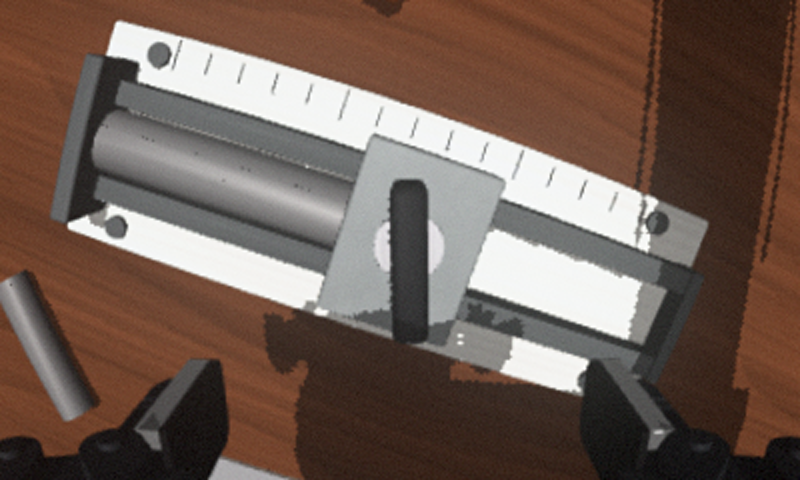

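The pipe fills the space between the end plate (crop x≈95) and the carriage (x≈345) with no gap. The bar stands about 18° short of a half turn from the carriage edge, which gives a knob value of ≈2.8. Handing in.

```bash
python3 -c "
from station import manip
print(manip.job_done())"
```

```text
the job is handed in; nothing more can be done
None
```

The length gauge is set to the sample pipe and the clamp knob is tight. The job was handed in at about 15.7 s of the 48 s allowed. `job_done()` gives no verdict, so the result rests on my own checks.

**What I did:** I gripped the knob bar and slid the carriage about 86 mm until the pipe was held between it and the end plate. I then turned the knob clockwise in one grasp, pre-turning the wrist half a turn the other way so no regrip was needed. Finally I let go and lifted clear.

**Last checks:**
- **Snug:** the tool stalled at y = −0.038 m while the push rose from about 1 to 14 N. During the clamp turn it moved less than 1 mm.
- **Knob:** the wrist turned about 2.86 rad, and the torque rose from about 0 to 1.9 N m at the end, so the knob is at its stop. The final picture agrees, putting the bar at roughly 2.8 rad.
- **Pipe:** the final picture shows it in the channel with no visible gap at either end.
- **Other things on the bench:** the arm did not go near them, but I did not measure their positions again at the end.

**Problems and disagreements:**
- My first move was refused because the rows lacked some keys, so the arm did not move and one picture was wasted.
- The two cameras disagreed by about 5 mm on the knob, so I used the average. They disagreed by about 17 mm on the end plate, so I relied on the contact force.

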